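# Reset an LED lantern driver with a stylus

### The arm

A 6-joint arm with a two-finger parallel gripper is mounted at the origin on the work surface. World frame = base frame: x ahead of the robot, y to its left, z up, the work surface at z = 0. Lengths are in mm, angles in rad, forces in N, time in s.
With the tool pointing down it reaches from about 275 to 1000 mm from the base axis. Payload 8.4 kg.
Tool frame: the origin (TCP) lies midway between the tips of the shut fingers; the grasp point (between the pads) lies 19 mm behind it; z points along the fingers, y is the line along which they close (so a half turn about z gives the same grasp; the last joint's range is limited). The gripper opens to 85 mm and grips with 20 to 120 N. Pads are 22 mm wide; open, the fingers measure 114 mm over their backs; the gripper's body (76 mm by 85 mm) begins 54 mm behind the grasp point. The pads swing forward as they close: fully open they stand 13 mm farther back than shut.
Start: joints at [-1.142, 0.353, 1.633, -0, 1.155, -0.002], TCP at [260.998, -567.898, 231.281] pointing down, gripper open.
Joint ranges: [-2.63, 2.63], [-0.92, 2.1], [0.06, 2.66], [-1.3, 4.44], [0, 2.69], [-3.02, 3.02]. Speed limits (rad/s): [2.22, 2.22, 2.79, 3.14, 3.14, 3.14].

### API

Orientations are given as [roll, pitch, yaw] about the fixed x, y, z axes, in that order (R = Rz(yaw) Ry(pitch) Rx(roll)).
In Python, from rig import telemetry, optics, r gives the robot as it stands.
- The arm moves only by the tool play_rows, never from a script. Its arguments are lists of equal length, an entry for each row: "dp": the shift along the tool's x, y, z in units of 40 mm (1.0 is 40 mm), a list of three; "rot": the turn, a rotation vector about the tool's x, y, z in units of 6 degrees (1.0 is 6 degrees), a list of three. In form: {"dp": [[tx, ty, tz], ...], "rot": [[ax, ay, az], ...]}. A call has 1 to 5 rows; each row is the pose to reach, as a shift and turn from the pose commanded when the call began, along the tool's axes at that moment; what a row does not reach only later rows make up. A row lasts 1/12 s, in which the tool goes at most 41.7 mm and 7.16 degrees, less where a joint would pass 70% of its speed; a pose out of reach is approached as far as the arm can. A call with a gripper value outside its range is refused whole. "fingers" is the opening, from 0 (shut) to 1 (fully open), set as the call begins (left out, the last holds). The fingers move at their own pace and stop on an object; "grip_force" is the grip in N (left out, the last holds). Time passes only in rows, so rows that repeat a pose let the fingers close. It gives the time, the measured TCP pose, the force, the opening and the grip force at its end, in the units of the state.
- telemetry.sense(): the state, without advancing time (a new reading comes with each control period).
- optics.grab_frame(name): name is "scene" or "top" or "wrist"; returns a dict with "color" (400x640x3 uint8, red, green, blue), "mtx" (3x3 intrinsics, pixels), "D" ([k1, k2, p1, p2, k3] as OpenCV has them; the pictures are not rectified), "R" (3x3) and "t" (3): a world point X has camera coordinates R X + t; the wrist camera has in their place "mount" (4x4, takes a point from camera to tool coordinates, whose origin is the TCP and whose axes are the flange's). Camera axes: x right, y down, z forward; pixel columns grow to the right and rows downward; lengths in mm; the calibration is good to about 2 mm. A picture is of the moment at which its call begins: read the wrist's pose just before it. There is no depth.
- r.sign_off(): hands the job in; it is judged then, once.
The state is a dict: "clock": time; "qpos": joint angles; "qvel": joint speeds; "joint_efforts": joint torques, N m; "eef_pos": TCP position; "tcp_rot": TCP orientation; "contact_force": force on the tool from outside, world axes, zero at the start; "wrist_torque": the same for the moment, N m; "opening": opening from 0.0 (shut) to 1.0 (fully open); "grasp_force": force on a finger pad.
Only numpy, scipy, OpenCV 4.12 (cv2) and the standard library are available. Lean on these libraries where they do the work, as an engineer would, in place of code of your own. Each camera call takes 0.05 s, during which the arm holds its last target. There are 200 camera calls.

### The job

The white LED lamp driver has a reset button sunk deep in its front. Draw the thin stylus, the tool whose slim shank stays round to its end, out of the wooden rack, lay it down on the cork mat and let go, take it again by its handle so that it reaches, and with its tip hold the reset button fully in for at least one second. Then leave the stylus lying on the cork mat, and leave the other tools, the copper lantern top and the pink glass cup where they are.

Things in the scene. Friction and masses are not known exactly. Their poses are not given: they have to be found in the camera images.
- rack: Fixed wooden rack: block 284 wide, 110 deep, top at 90 mm, on a back board 160 high. Six square slots 24 x 24 mm in a row, centres at x = -110, -66, -22, 22, 66, 110 mm, floors 50 mm above the shelf, open only in front. Origin: on the shelf under the middle of the front face; +y points straight out of the slots, z up. The slots at x = -66, 22 and 110 hold one tool each, in varying order.
- stylus: Stylus, 40 to 70 g: wooden handle 85 long, 18 x 18 mm, and a steel shank 45 long, 8 mm thick, the last 12 mm narrowed to 6, round to its flat end. Origin: on the axis, mid-handle; +x to the tip (handle front at 42.5, tip at 87.5 mm). Starts in a rack slot, axis level at height 59 mm, handle front 3 mm inside, 42 mm of shank showing along the rack's +y. Lying on the mat its axis is at height 12 mm.
- stylus_tip (a point): Centre of the flat end of the stylus's shank.
- punch: Another rack tool, to be left alone: the same handle, a dark steel shank 16 mm thick, 45 mm long. Origin and axes as for the stylus.
- screwdriver: Another rack tool, to be left alone: the same handle, a round shank 8 mm thick that ends in a flat blade 14 mm wide. Origin and axes as for the stylus.
- driver: LED lamp driver, white box, fixed: 130 wide, 90 deep, 75 mm high, 8 mm fins on top. Origin: on the shelf under the middle of its front face, which looks along its own -y to the mat; +y points into the box, z up. A level square well, 16 x 16 mm with black rim, runs along +y from mid-front, axis at height 45 mm; the button's face is 32 mm inside. Fingers and the stylus's handle do not fit in.
- well_mouth (a point): Centre of the well's mouth on the driver's front face; axes as the driver's.
- button_face (a point): Centre of the front face of the round button (12 mm across) in the well; it moves with the button.
- reset_button (a joint): How far the button is pressed in along the driver's +y, in m: 0 out, 0.005 fully in. A spring returns it; it takes about 1 N to start and 4.2 N to push fully in against its stop.
- mat: Fixed cork mat, 220 (x) x 180 (y) x 3 mm thick, lying between rack and driver. Origin: centre of its underside; z up.
- lantern_top: Pierced copper lantern top, a dome 100 mm across and 66 mm high, loose beyond the mat. Origin: centre of its underside. To be left alone.
- glass_cup: Pink glass cup shade, 68 mm across, 60 mm high, loose beyond the mat. Origin: centre of its underside. To be left alone.

How it is judged:
By the outcome, as a careful person would: the job done as asked, in the order asked, and still so for the second after the job is handed in, with the robot touching nothing.
It also fails if it takes over 72 s, if anything falls off the work surface, if the arm or the gripper's body presses on something with over 40 N, if the wrist force passes 120 N, or if a joint passes its speed limit or range.

## Working session

There is one attempt and no reset: what is moved stays moved. The work goes in short steps, Python scripts to look and compute and a tool call to move; the robot and the scene stay as the last step left them, time stands still between calls to the robot, and variables do not carry over. Pictures are saved under pics/ and viewed, at most 10 in all, crops included, and the job is handed in when it is done.

Besides the shell and the picture viewer there is one more tool, called after "Request:" by a JSON object that holds its "api" and its "payload", one argument or row to a line. play_rows: Moves the arm, as the interface text tells. Its arguments: {"type":"object","properties":{"dp":{"type":"array"},"rot":{"type":"array"},"fingers":{"type":"number"},"grip_force":{"type":"number"}},"required":["dp","rot"]}

```bash
ls; mkdir -p pics
python3 - <<'E'
from rig import telemetry, optics, r
import cv2,numpy as np
print(telemetry.sense())
for n in ("scene","top"):
    f=optics.grab_frame(n); cv2.imwrite(f"pics/{n}0.png",f["color"][:,:,::-1]); np.savez(f"pics/{n}0.npz",**{k:np.array(v) for k,v in f.items()})
    print(n,f["mtx"],f["D"],f["R"],f["t"])
f=optics.grab_frame("wrist");print(f["mount"],f["mtx"],f["D"])
E
```

```text
pics
{'clock': 0.0, 'qpos': array([-1.14244097e+00,  3.53648239e-01,  1.63413714e+00,  3.60612729e-05,
        1.15519284e+00, -2.39920039e-03]), 'qvel': array([ 0.00069195,  0.00208559, -0.00017018, -0.00070797, -0.00038993,
       -0.00206695]), 'joint_efforts': array([-1.51813358e-03, -6.05259347e+01, -3.42061543e+01, -1.33713456e-04,
        9.49459733e-03, -4.19044213e-06]), 'eef_pos': array([ 260.78606135, -567.46935918,  230.5603363 ]), 'tcp_rot': array([-3.14020717e+00, -3.62954292e-05,  4.30739955e-01]), 'contact_force': array([-0.03787686, -0.43253619, -0.24078563]), 'wrist_torque': array([ 0.00149049,  0.02579957, -0.02092805]), 'grasp_force': 0.0, 'opening': 0.9953189458358848}
scene [[494.16807628   0.         318.46128187]
 [  0.         494.16807628 195.16687679]
 [  0.           0.           1.        ]] [-0.04513318  0.          0.          0.          0.        ] [[ 0.29461907  0.95538849  0.02079517]
 [ 0.53431439 -0.14665019 -0.83246733]
 [-0.79228009  0.25637191 -0.55368376]] [-167.42854961 -266.08040038 1619.2287304 ]
top [[487.59177567   0.         323.39644932]
 [  0.         487.59177567 202.96945233]
 [  0.           0.           1.        ]] [0.01105124 0.         0.         0.         0.        ] [[ 0.0296712  -0.99895622  0.03472893]
 [-0.9914954  -0.03381857 -0.12567091]
 [ 0.12671422 -0.03070477 -0.99146393]] [ -24.56068039  607.82985888 1004.55433271]
[[-1.14775841e-03 -9.65579305e-01 -2.60106303e-01  6.57704421e+01]
 [ 9.99999233e-01 -9.86954704e-04 -7.48826481e-04  1.29909958e+00]
 [ 4.66338214e-04 -2.60106963e-01  9.65579697e-01 -1.41711402e+02]
 [ 0.00000000e+00  0.00000000e+00  0.00000000e+00  1.00000000e+00]] [[281.89280214   0.         319.98728619]
 [  0.         281.89280214 198.61703682]
 [  0.           0.           1.        ]] [-0.04154732  0.          0.          0.          0.        ]
```

View pics/scene0.png

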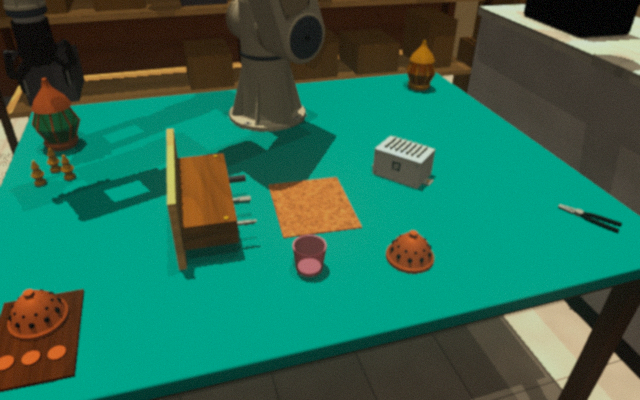

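View pics/top0.png

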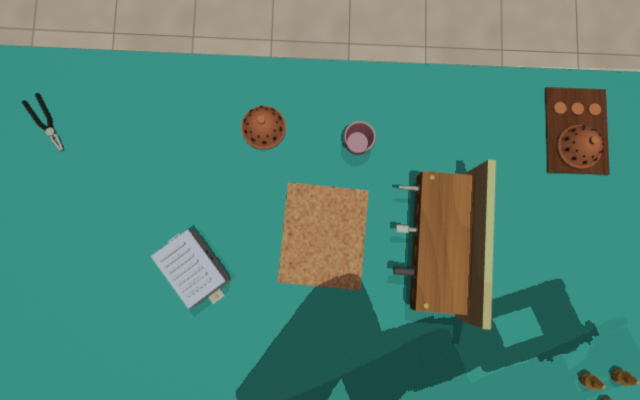

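The scene view shows the rack at left (170–240, 130–265) with three tools. In the top view the thin stylus is at (408,187), the screwdriver blade at (406,229) and the dark punch at (404,272). The mat is around (323,236) and the driver around (190,268), its front facing right and up.

```bash
cat > h.py <<'E'
import numpy as np,cv2
from scipy.spatial.transform import Rotation as Ro
def load(n): return dict(np.load(n))
def onplane(f,uv,z):
    uv=np.array(uv,float).reshape(-1,1,2)
    p=cv2.undistortPoints(uv,f["mtx"],f["D"]).reshape(-1,2)
    d=np.c_[p,np.ones(len(p))]@f["R"]; c=-f["R"].T@f["t"]
    return c+d*((np.broadcast_to(z,len(p))-c[2])/d[:,2])[:,None]
def proj(f,X):
    return cv2.projectPoints(np.array(X,float).reshape(-1,3),cv2.Rodrigues(f["R"])[0],f["t"],f["mtx"],f["D"])[0].reshape(-1,2)
def wrist(optics,s):
    f=optics.grab_frame("wrist"); R=Ro.from_euler("xyz",s["tcp_rot"]).as_matrix()
    M=np.eye(4);M[:3,:3]=R;M[:3,3]=s["eef_pos"]; M=np.linalg.inv(M@np.array(f["mount"]))
    return dict(color=f["color"],mtx=f["mtx"],D=f["D"],R=M[:3,:3],t=M[:3,3])
E
python3 - <<'E'
from h import *
f=load("pics/top0.npz"); im=f["color"][:,:,::-1]
a=cv2.resize(im[155:335,380:500],None,fx=3,fy=3,interpolation=cv2.INTER_CUBIC)
b=cv2.resize(im[215:320,140:240],None,fx=4,fy=4,interpolation=cv2.INTER_CUBIC)
o=np.zeros((540,760,3),np.uint8);o[:540,:360]=a;o[:420,360:760]=b
cv2.imwrite("pics/crop1.png",o)
hsv=cv2.cvtColor(im.copy(),cv2.COLOR_BGR2HSV)
teal=cv2.inRange(hsv,(75,80,0),(100,255,255))
# mat
m=cv2.inRange(hsv,(5,60,60),(25,255,255));m[:, :270]=0;m[:,375:]=0;m[:175]=0;m[300:]=0
c=max(cv2.findContours(m,0,1)[0],key=cv2.contourArea)
r=cv2.minAreaRect(c);print("mat",r,onplane(f,[r[0]],3),onplane(f,cv2.boxPoints(r),3))
# driver
m=(255-teal);m[:, :145]=0;m[:,240:]=0;m[:222]=0;m[320:]=0
m=cv2.inRange(im,(120,120,120),(255,255,255))&m
m=cv2.morphologyEx(m,cv2.MORPH_CLOSE,np.ones((5,5)))
c=max(cv2.findContours(m,0,1)[0],key=cv2.contourArea)
r=cv2.minAreaRect(c);print("drv",r,onplane(f,cv2.boxPoints(r),78))
# tool tips
for z,n,y0,y1 in((59,"a",180,194),(59,"b",222,236),(59,"c",265,279)):
    m=(255-teal);m[:y0]=0;m[y1:]=0;m[:,:385]=0;m[:,413:]=0
    v,u=np.nonzero(m);l=np.polyfit(u,v,1);print(n,u.min(),np.polyval(l,[u.min(),412]),onplane(f,[(u.min(),np.polyval(l,u.min())),(412,np.polyval(l,412))],z))
E
```

```text
mat ((323.4945983886719, 236.2198028564453), (82.70901489257812, 100.36373138427734), 5.806726932525635) [[539.35755862  -8.67757913   3.        ]] [[ 437.45472613   88.3028062     3.        ]
 [ 656.80709513   74.95433745    3.        ]
 [ 644.43858719 -108.65402657    3.        ]
 [ 424.61612702  -90.40039083    3.        ]]
drv ((190.23243713378906, 272.1946105957031), (77.34457397460938, 46.61260986328125), 53.97262954711914) [[487.0699185  343.0909624   78.        ]
 [544.38969964 272.01847755  78.        ]
 [422.24433248 173.89961749  78.        ]
 [366.86152963 245.08328734  78.        ]]
a 398 [186.53782211 187.99717373] [[ 646.17117953 -161.50207231   59.        ]
 [ 644.0887819  -191.34304608   59.        ]]
b 396 [228.07177622 229.03972912] [[ 557.92985348 -158.20123572   59.        ]
 [ 556.99243616 -191.92247432   59.        ]]
c 394 [269.83696381 272.00351254] [[ 471.14279261 -154.95310423   59.        ]
 [ 467.81320958 -192.48481714   59.        ]]
```

View pics/crop1.png

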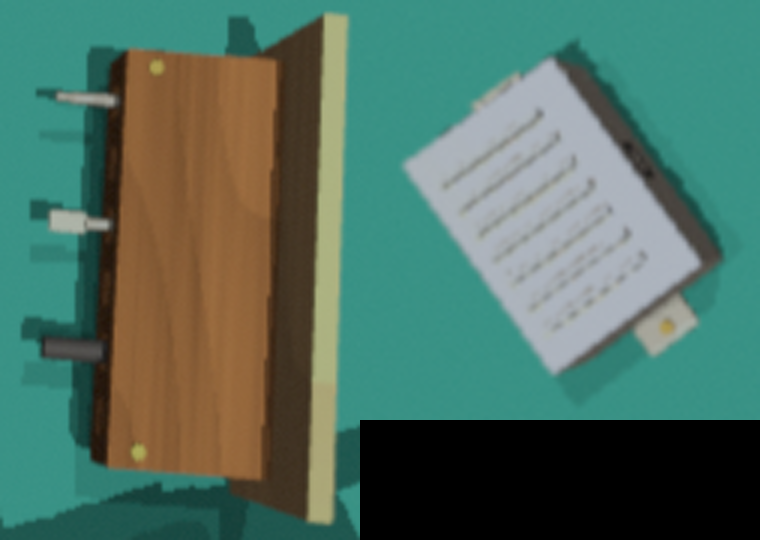

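The crop shows the stylus tip at about (399,187.3) in the full image. The rack's top front corners are at (422.3,171.7) and (415.7,310.7). The driver's top corners are at (188.3,229.5), (225,281.3), (188.3,308.3) and (151.3,255.8), and the well's dark mouth is near (209.5,255).

Run:
```python
from h import *
f=load("pics/top0.npz"); np.set_printoptions(precision=1,suppress=True)
rk=onplane(f,[(422.3,171.7),(415.7,310.7)],90);print("rack",rk,np.linalg.norm(rk[0]-rk[1]))
d=rk[0]-rk[1];print("rack x angle deg",np.degrees(np.arctan2(d[1],d[0])))
t=onplane(f,[(399,187.3),(396.7,228),(394,270.7)],59);print("tips",t)
c=rk.mean(0);u=d/np.linalg.norm(d);n=np.array([-u[1],u[0],0]);print("exp tips",[c+u*k+n*42 for k in(110,22,-66)])
dv=onplane(f,[(188.3,229.5),(225,281.3),(188.3,308.3),(151.3,255.8)],75);print("drv",dv,[np.linalg.norm(dv[i]-dv[(i+1)%4]) for i in range(4)])
e=dv[0]-dv[1];print("drv +x angle",np.degrees(np.arctan2(e[1],e[0])),"mid front",dv[:2].mean(0), "ctr",dv.mean(0))
e=dv[3]-dv[2];print(np.degrees(np.arctan2(e[1],e[0])))
print("well", onplane(f,[(209.5,255)],45))
```

```text
rack [[ 673.8 -205.8   90. ]
 [ 392.1 -193.6   90. ]] 281.9446449816568
rack x angle deg -2.476543479202598
tips [[ 644.6 -163.6   59. ]
 [ 558.1 -159.7   59. ]
 [ 469.4 -155.    59. ]]
exp tips [array([ 644.6, -162.5,   90. ]), array([ 556.7, -158.7,   90. ]), array([ 468.8, -154.9,   90. ])]
drv [[540.1 268.5  75. ]
 [438.4 188.9  75. ]
 [383.5 258.3  75. ]
 [484.9 338.6  75. ]] [np.float64(129.13368469747073), np.float64(88.56563436233606), np.float64(129.3548799818638), np.float64(89.18656431316309)]
drv +x angle 38.084503915974416 mid front [489.3 228.7  75. ] ctr [461.7 263.6  75. ]
38.3598594757255
well [[490.4 228.7  45. ]]
```

```bash
cat >> h.py <<'E'
def plan(targets,start=None):
    """targets: (x,y,z,yawdeg); prints one dp/rot per call, in tool axes/units, tool pointing down"""
    if start is None:
        from rig import telemetry
        s=telemetry.sense(); p=np.array(s["eef_pos"]);R=Ro.from_euler("xyz",s["tcp_rot"])
        print("now",p.round(1),np.degrees(s["tcp_rot"]).round(2),"t",round(s["clock"],2))
    else: p=np.array(start[:3],float);R=Ro.from_euler("xyz",[180,0,start[3]],degrees=True)
    for t in targets:
        q=Ro.from_euler("xyz",[180,0,t[3]],degrees=True)
        dp=np.round(R.inv().apply(np.array(t[:3])-p)/40,3); rv=np.round(np.degrees((R.inv()*q).as_rotvec())/6,3)
        print("dp",dp.tolist(),"rot",rv.tolist(), "mm",round(np.linalg.norm(dp)*40))
        p=p+R.apply(dp*40);R=R*Ro.from_rotvec(np.radians(rv*6))
E
python3 -c "
from h import *
plan([(388,-440,231,45),(516,-312,231,66),(643.8,-184,150,87.5)],(261,-567.9,231.3,24.68))"
```

```text
dp [4.22, -1.58, 0.008] rot [0.0, 0.0, -3.387] mm 180
dp [4.525, 0.0, -0.001] rot [-0.0, 0.0, -3.5] mm 181
dp [4.223, 1.618, 2.026] rot [-0.0, 0.0, -3.583] mm 198
```

Request:
{"api": "play_rows", "payload": {
  "dp": [
    [0.84, -0.32, 0],
    [1.69, -0.63, 0],
    [2.53, -0.95, 0],
    [3.38, -1.26, 0],
    [4.22, -1.58, 0]
  ],
  "rot": [
    [0, 0, -0.68],
    [0, 0, -1.35],
    [0, 0, -2.03],
    [0, 0, -2.71],
    [0, 0, -3.39]
  ],
  "fingers": 0.5
}}

```text
clock: 0.57
eef_pos: [388.8, -438.6, 231.1]
tcp_rot: [-3.141, -0.0, 0.789]
contact_force: [0.6, -0.3, -0.6]
opening: 0.503
grasp_force: 0.0
```

Request:
{"api": "play_rows", "payload": {
  "dp": [
    [0.9, 0, 0],
    [1.81, 0, 0],
    [2.71, 0, 0],
    [3.62, 0, 0],
    [4.52, 0, 0]
  ],
  "rot": [
    [0, 0, -0.7],
    [0, 0, -1.4],
    [0, 0, -2.1],
    [0, 0, -2.8],
    [0, 0, -3.5]
  ]
}}

```text
clock: 0.98
eef_pos: [516.7, -310.5, 231.1]
tcp_rot: [-3.141, -0.0, 1.156]
contact_force: [0.3, -0.4, -0.9]
opening: 0.502
grasp_force: 0.0
```

Request:
{"api": "play_rows", "payload": {
  "dp": [
    [0.84, 0.32, 0.4],
    [1.69, 0.65, 0.8],
    [2.53, 0.97, 1.2],
    [3.38, 1.3, 1.6],
    [4.22, 1.62, 2.02]
  ],
  "rot": [
    [0, 0, -0.72],
    [0, 0, -1.43],
    [0, 0, -2.15],
    [0, 0, -2.87],
    [0, 0, -3.58]
  ]
}}

```text
clock: 1.4
eef_pos: [644.6, -182.6, 149.6]
tcp_rot: [-3.142, -0.0, 1.531]
contact_force: [0.9, -0.6, -0.5]
opening: 0.501
grasp_force: 0.0
```

Run:
```python
from h import *
from rig import telemetry,optics
s=telemetry.sense();print(s["eef_pos"],np.degrees(s["tcp_rot"]),s["opening"],s["clock"],s["qvel"].round(3))
f=wrist(optics,s);np.savez("pics/w1.npz",**f);im=f["color"][:,:,::-1].copy();cv2.imwrite("pics/w1.png",im)
print(proj(f,[(644.6,-163.3,59),(643.7,-184,59),(642.8,-205,59)]))
```

```text
[ 644.6381956  -182.60948416  149.61179385] [-1.79999348e+02 -1.39936697e-03  8.77239429e+01] 0.5014417019495174 1.4 [ 0.572  0.504 -0.334 -0.003 -0.179 -0.314]
[[318.39362328 178.80812833]
 [318.36653934 202.597358  ]
 [318.35605953 225.66390088]]
```

View pics/w1.png

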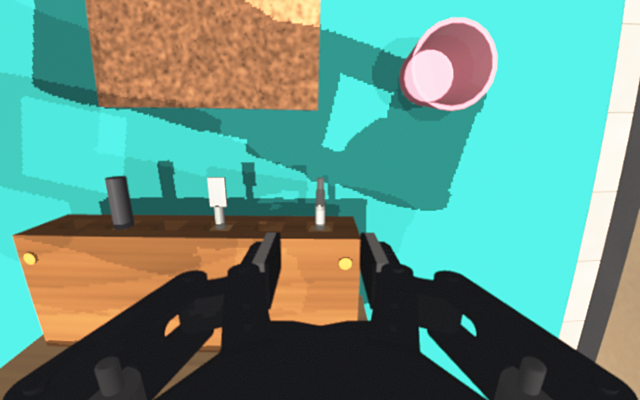

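The wrist view shows the stylus shank at (320,178)–(320,225), as predicted to about 1 mm and centred between the pads. The cup and the other tools are clear of the path.

```bash
python3 -c "
from h import *
plan([(644.6,-184,50,87.5)])"
```

```text
now [ 647.3 -177.7  146.1] [-1.7995e+02 -1.7000e-01  8.8130e+01] t 1.45
dp [-0.166, -0.06, 2.401] rot [-0.009, -0.029, 0.106] mm 96
```

Request:
{"api": "play_rows", "payload": {
  "dp": [
    [0, 0.02, 0],
    [0, 0.02, 0.5],
    [0, 0.02, 1.2],
    [0, 0.02, 1.9],
    [0, 0.02, 2.2]
  ],
  "rot": [
    [0, 0, 0],
    [0, 0, 0],
    [0, 0, 0],
    [0, 0, 0],
    [0, 0, 0]
  ]
}}

```text
clock: 1.87
eef_pos: [642.0, -184.5, 59.5]
tcp_rot: [-3.138, -0.001, 1.526]
contact_force: [-0.9, 0.3, -0.4]
opening: 0.502
grasp_force: 0.0
```

Request:
{"api": "play_rows", "payload": {
  "dp": [
    [0, 0, 0.15],
    [0, 0, 0.3],
    [0, 0, 0.3],
    [0, 0, 0.3]
  ],
  "rot": [
    [0, 0, 0],
    [0, 0, 0],
    [0, 0, 0],
    [0, 0, 0]
  ]
}}

```text
clock: 2.2
eef_pos: [645.0, -184.7, 51.6]
tcp_rot: [3.14, 0.0, 1.527]
contact_force: [-0.7, 0.3, 0.3]
opening: 0.497
grasp_force: 0.0
```

Close on the shank.

Request:
{"api": "play_rows", "payload": {
  "dp": [
    [0, 0, 0.03],
    [0, 0, 0.03],
    [0, 0, 0.03],
    [0, 0, 0.03],
    [0, 0, 0.03]
  ],
  "rot": [
    [0, 0, 0],
    [0, 0, 0],
    [0, 0, 0],
    [0, 0, 0],
    [0, 0, 0]
  ],
  "fingers": 0,
  "grip_force": 70
}}

```text
clock: 2.62
eef_pos: [644.8, -184.3, 50.0]
tcp_rot: [3.141, 0.0, 1.527]
contact_force: [-0.8, -0.0, 5.3]
opening: 0.055
grasp_force: 68.8
```

Request:
{"api": "play_rows", "payload": {
  "dp": [
    [0, 0, 0.03],
    [0, 0, 0.03],
    [0, 0, 0.03],
    [0, 0, 0.03],
    [0, 0, 0.03]
  ],
  "rot": [
    [0, 0, 0],
    [0, 0, 0],
    [0, 0, 0],
    [0, 0, 0],
    [0, 0, 0]
  ]
}}

```text
clock: 3.03
eef_pos: [644.9, -184.2, 49.4]
tcp_rot: [3.141, 0.0, 1.527]
contact_force: [-2.1, 2.3, 10.8]
opening: 0.059
grasp_force: 69.7
```

Request:
{"api": "play_rows", "payload": {
  "dp": [
    [0, 0, -0.05],
    [0.2, 0, -0.07],
    [0.5, 0, -0.07],
    [0.8, 0, -0.07],
    [1.1, 0, -0.07]
  ],
  "rot": [
    [0, 0, 0],
    [0, 0, 0],
    [0, 0, 0],
    [0, 0, 0],
    [0, 0, 0]
  ]
}}

```text
clock: 3.45
eef_pos: [646.0, -138.6, 50.5]
tcp_rot: [-3.141, -0.0, 1.527]
contact_force: [-0.1, 0.0, 0.3]
opening: 0.058
grasp_force: 68.7
```

Request:
{"api": "play_rows", "payload": {
  "dp": [
    [0.3, 0, 0],
    [0.6, 0, 0],
    [0.9, 0, 0],
    [1.2, 0, 0],
    [1.4, 0, 0]
  ],
  "rot": [
    [0, 0, 0],
    [0, 0, 0],
    [0, 0, 0],
    [0, 0, 0],
    [0, 0, 0]
  ]
}}

```text
clock: 3.87
eef_pos: [648.7, -82.5, 50.8]
tcp_rot: [-3.141, -0.0, 1.528]
contact_force: [0.0, 0.6, -0.9]
opening: 0.055
grasp_force: 68.7
```

Run:
```python
from h import *
from rig import telemetry,optics
s=telemetry.sense();print(s["eef_pos"],np.degrees(s["tcp_rot"]),s["opening"],s["grasp_force"],s["contact_force"])
f=wrist(optics,s);im=f["color"][:,:,::-1].copy()
g=optics.grab_frame("scene");b=g["color"][:,:,::-1]
o=np.zeros((400,800,3),np.uint8);o[:,:500]=im[:,70:570];o[:,500:]=cv2.resize(b[140:280,160:265],(300,400),interpolation=cv2.INTER_CUBIC)
cv2.imwrite("pics/w2.png",o)
```

```text
[648.70970622 -82.49547543  50.81835191] [-1.79987423e+02 -1.09217421e-02  8.75468113e+01] 0.05540087228355446 68.67143011651933 [ 0.01455193  0.57123121 -0.94918583]
```

View pics/w2.png

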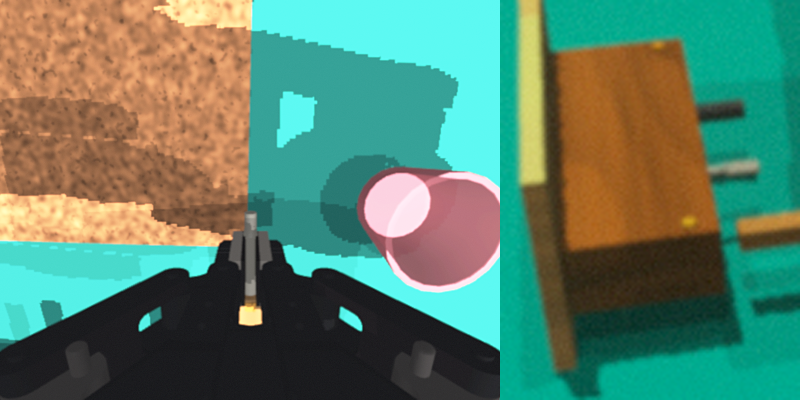

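The stylus is gripped by its shank, with its tip at (250,215) in the wrist crop. The handle end is clear of the rack and the other two tools are still in place.

```bash
python3 -c "
from h import *
plan([(590,-20,90,105),(503,34,60,128.2),(503,34,14,128.2)])"
```

```text
now [648.8 -82.7  50.8] [-1.7999e+02 -1.0000e-02  8.7590e+01] t 3.97
dp [1.504, -1.534, -0.978] rot [-0.001, -0.002, -2.901] mm 94
dp [1.867, -1.752, 0.749] rot [-0.0, 0.0, -3.867] mm 107
dp [0.0, 0.0, 1.15] rot [-0.0, 0.0, 0.0] mm 46
```

Request:
{"api": "play_rows", "payload": {
  "dp": [
    [0.3, 0, -0.5],
    [0.6, -0.3, -0.98],
    [0.9, -0.7, -0.98],
    [1.2, -1.1, -0.98],
    [1.5, -1.53, -0.98]
  ],
  "rot": [
    [0, 0, 0],
    [0, 0, -0.7],
    [0, 0, -1.4],
    [0, 0, -2.2],
    [0, 0, -2.9]
  ]
}}

```text
clock: 4.38
eef_pos: [590.1, -21.7, 90.6]
tcp_rot: [3.14, 0.001, 1.835]
contact_force: [-0.1, 0.4, -1.0]
opening: 0.057
grasp_force: 68.8
```

Request:
{"api": "play_rows", "payload": {
  "dp": [
    [0.4, -0.4, 0],
    [0.8, -0.8, 0],
    [1.2, -1.2, 0.3],
    [1.6, -1.5, 0.6],
    [1.87, -1.75, 0.75]
  ],
  "rot": [
    [0, 0, -0.8],
    [0, 0, -1.6],
    [0, 0, -2.4],
    [0, 0, -3.2],
    [0, 0, -3.87]
  ]
}}

```text
clock: 4.8
eef_pos: [501.4, 32.9, 59.3]
tcp_rot: [-3.14, -0.001, 2.24]
contact_force: [-0.7, 1.0, -1.2]
opening: 0.056
grasp_force: 68.9
```

Request:
{"api": "play_rows", "payload": {
  "dp": [
    [0, 0, 0],
    [0, 0, 0.4],
    [0, 0, 0.8],
    [0, 0, 1.1],
    [0, 0, 1.15]
  ],
  "rot": [
    [0, 0, 0],
    [0, 0, 0],
    [0, 0, 0],
    [0, 0, 0],
    [0, 0, 0]
  ]
}}

```text
clock: 5.22
eef_pos: [503.3, 32.0, 12.9]
tcp_rot: [-3.14, -0.001, 2.234]
contact_force: [-0.9, 0.1, -1.3]
opening: 0.062
grasp_force: 68.8
```

Request:
{"api": "play_rows", "payload": {
  "dp": [
    [0, 0, 0.03],
    [0, 0, 0.07],
    [0, 0, 0.1],
    [0, 0, 0.13],
    [0, 0, 0.13]
  ],
  "rot": [
    [0, 0, 0],
    [0, 0, 0],
    [0, 0, 0],
    [0, 0, 0],
    [0, 0, 0]
  ]
}}

```text
clock: 5.63
eef_pos: [503.6, 32.5, 9.2]
tcp_rot: [3.141, 0.0, 2.236]
contact_force: [-0.4, 0.1, -0.9]
opening: 0.057
grasp_force: 68.8
```

Request:
{"api": "play_rows", "payload": {
  "dp": [
    [0, 0, 0.03],
    [0, 0, 0.06],
    [0, 0, 0.09],
    [0, 0, 0.09]
  ],
  "rot": [
    [0, 0, 0],
    [0, 0, 0],
    [0, 0, 0],
    [0, 0, 0]
  ]
}}

```text
clock: 5.97
eef_pos: [503.2, 32.6, 5.1]
tcp_rot: [-3.141, -0.0, 2.236]
contact_force: [-0.3, 0.2, -0.9]
opening: 0.057
grasp_force: 68.8
```

Request:
{"api": "play_rows", "payload": {
  "dp": [
    [0, 0, 0.02],
    [0, 0, 0.02],
    [0, 0, 0.02]
  ],
  "rot": [
    [0, 0, 0],
    [0, 0, 0],
    [0, 0, 0]
  ]
}}

```text
clock: 6.22
eef_pos: [503.3, 32.6, 4.4]
tcp_rot: [-3.141, -0.0, 2.236]
contact_force: [0.9, 0.6, -0.5]
opening: 0.059
grasp_force: 68.8
```

Request:
{"api": "play_rows", "payload": {
  "dp": [
    [0, 0, 0],
    [0, 0, 0],
    [0, 0, 0],
    [0, 0, 0],
    [0, 0, 0]
  ],
  "rot": [
    [0, 0, 0],
    [0, 0, 0],
    [0, 0, 0],
    [0, 0, 0],
    [0, 0, 0]
  ],
  "fingers": 0.6
}}

```text
clock: 6.63
eef_pos: [503.4, 32.6, 4.5]
tcp_rot: [3.141, 0.0, 2.236]
contact_force: [-0.2, -0.8, -0.2]
opening: 0.598
grasp_force: 0.0
```

Request:
{"api": "play_rows", "payload": {
  "dp": [
    [0, 0, -0.4],
    [0, 0, -0.9],
    [0, 0, -1.6],
    [-0.4, 0, -2.2],
    [-0.8, 0, -2.5]
  ],
  "rot": [
    [0, 0, 0],
    [0, 0, 0],
    [0, 0, 0],
    [0, 0, 0],
    [0, 0, 0]
  ]
}}

```text
clock: 7.05
eef_pos: [524.2, 7.5, 107.3]
tcp_rot: [3.139, 0.002, 2.237]
contact_force: [-0.0, -0.3, 0.8]
opening: 0.598
grasp_force: 0.0
```

Request:
{"api": "play_rows", "payload": {
  "dp": [
    [-0.9, 0, 0],
    [-1.4, 0, 0],
    [-1.4, 0, 0],
    [-1.4, 0, 0],
    [-1.4, 0, 0]
  ],
  "rot": [
    [0, 0, 0],
    [0, 0, 0],
    [0, 0, 0],
    [0, 0, 0],
    [0, 0, 0]
  ]
}}

```text
clock: 7.47
eef_pos: [556.7, -36.3, 104.1]
tcp_rot: [-3.141, -0.001, 2.236]
contact_force: [-0.4, 0.6, -0.6]
opening: 0.599
grasp_force: 0.0
```

Run:
```python
from h import *
from rig import telemetry,optics
s=telemetry.sense();print(s["eef_pos"],np.degrees(s["tcp_rot"]),s["opening"],s["qvel"].round(3))
f=wrist(optics,s);np.savez("pics/w3.npz",**f);im=f["color"][:,:,::-1].copy()
cv2.imwrite("pics/w3.png",im)
d=np.array([np.cos(np.radians(128.2)),np.sin(np.radians(128.2)),0])
tip=np.array([503.5,32.5,12])+21.5*d
print(proj(f,[tip,tip-45*d,tip-130*d,(489.3,228.7,45)]))
```

```text
[556.72476918 -36.34545424 104.05373418] [-1.79947946e+02 -6.40316384e-02  1.28098963e+02] 0.5988240800157903 [ 0.015 -0.005  0.01  -0.002  0.001 -0.   ]
[[ 321.04891352   64.2588126 ]
 [ 321.16379871  124.36122359]
 [ 321.34302764  224.01491993]
 [ 506.30145668 -191.56562443]]
```

View pics/w3.png

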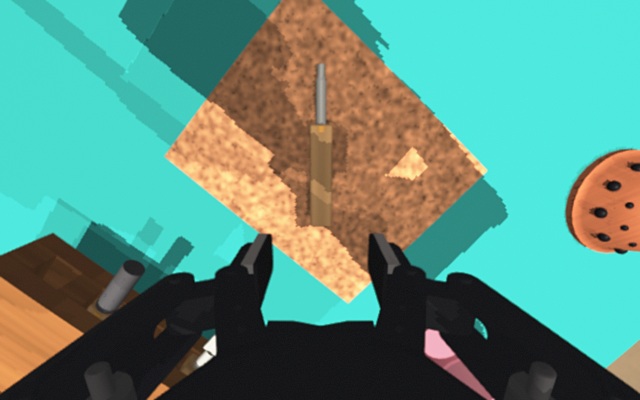

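The stylus lies on the mat with its tip at (320,64), handle front at (321,124) and handle end at (321,226), exactly as predicted. Next I grip the handle at its middle.

```bash
python3 -c "
from h import *
plan([(544.3,-19.4,40,128.2),(544.3,-19.4,4.5,128.2)])"
```

```text
now [556.6 -36.1 104.1] [-1.7994e+02 -7.0000e-02  1.2813e+02] t 7.52
dp [0.516, 0.017, 1.602] rot [-0.009, -0.011, -0.011] mm 67
dp [-0.0, 0.0, 0.887] rot [-0.0, 0.0, -0.0] mm 35
```

Request:
{"api": "play_rows", "payload": {
  "dp": [
    [0.26, 0.01, 0.3],
    [0.52, 0.02, 0.8],
    [0.52, 0.02, 1.3],
    [0.52, 0.02, 1.6],
    [0.52, 0.02, 1.6]
  ],
  "rot": [
    [0, 0, 0],
    [0, 0, 0],
    [0, 0, 0],
    [0, 0, 0],
    [0, 0, 0]
  ]
}}

```text
clock: 7.93
eef_pos: [543.2, -19.0, 38.2]
tcp_rot: [-3.138, -0.003, 2.237]
contact_force: [-0.9, -0.1, 0.6]
opening: 0.602
grasp_force: 0.0
```

Request:
{"api": "play_rows", "payload": {
  "dp": [
    [0, 0, 0.3],
    [0, 0, 0.6],
    [0, 0, 0.8],
    [0, 0, 0.88],
    [0, 0, 0.88]
  ],
  "rot": [
    [0, 0, 0],
    [0, 0, 0],
    [0, 0, 0],
    [0, 0, 0],
    [0, 0, 0]
  ]
}}

```text
clock: 8.35
eef_pos: [544.9, -19.9, 4.4]
tcp_rot: [-3.141, -0.001, 2.236]
contact_force: [0.2, 0.8, -1.4]
opening: 0.601
grasp_force: 0.0
```

Request:
{"api": "play_rows", "payload": {
  "dp": [
    [0, 0, 0],
    [0, 0, 0],
    [0, 0, 0],
    [0, 0, 0],
    [0, 0, 0]
  ],
  "rot": [
    [0, 0, 0],
    [0, 0, 0],
    [0, 0, 0],
    [0, 0, 0],
    [0, 0, 0]
  ],
  "fingers": 0,
  "grip_force": 70
}}

```text
clock: 8.77
eef_pos: [546.0, -19.8, 6.0]
tcp_rot: [3.141, 0.001, 2.236]
contact_force: [-0.7, -0.1, 6.7]
opening: 0.188
grasp_force: 69.1
```

Request:
{"api": "play_rows", "payload": {
  "dp": [
    [0, 0, 0],
    [0, 0, 0],
    [0, 0, 0]
  ],
  "rot": [
    [0, 0, 0],
    [0, 0, 0],
    [0, 0, 0]
  ]
}}

```text
clock: 9.02
eef_pos: [546.0, -19.9, 6.0]
tcp_rot: [3.141, 0.001, 2.236]
contact_force: [-0.4, -0.4, 6.5]
opening: 0.189
grasp_force: 69.1
```

```bash
python3 -c "
from h import *
plan([(544.7,-19.7,50,128.2),(559.8,139.1,50,128.2)],(544.7,-19.7,4.6,128.1))"
```

```text
dp [0.0, 0.0, -1.135] rot [0.0, 0.0, -0.017] mm 45
dp [2.886, 2.752, 0.0] rot [-0.0, 0.0, 0.0] mm 160
```

Request:
{"api": "play_rows", "payload": {
  "dp": [
    [0, 0, -0.2],
    [0, 0, -0.5],
    [0, 0, -0.9],
    [0, 0, -1.14],
    [0, 0, -1.14]
  ],
  "rot": [
    [0, 0, 0],
    [0, 0, 0],
    [0, 0, 0],
    [0, 0, 0],
    [0, 0, 0]
  ]
}}

```text
clock: 9.43
eef_pos: [547.1, -19.8, 53.6]
tcp_rot: [3.138, 0.003, 2.236]
contact_force: [-0.1, -0.5, -0.5]
opening: 0.188
grasp_force: 68.4
```

Request:
{"api": "play_rows", "payload": {
  "dp": [
    [0.5, 0.5, 0],
    [1.1, 1.1, 0],
    [1.8, 1.8, 0],
    [2.5, 2.4, 0],
    [2.89, 2.75, 0]
  ],
  "rot": [
    [0, 0, 0],
    [0, 0, 0],
    [0, 0, 0],
    [0, 0, 0],
    [0, 0, 0]
  ]
}}

```text
clock: 9.85
eef_pos: [560.8, 142.3, 50.9]
tcp_rot: [3.141, -0.0, 2.237]
contact_force: [-0.2, -0.0, -0.9]
opening: 0.188
grasp_force: 68.5
```

Request:
{"api": "play_rows", "payload": {
  "dp": [
    [0, 0, 0],
    [0, 0, 0],
    [0, 0, 0],
    [0, 0, 0]
  ],
  "rot": [
    [0, 0, 0],
    [0, 0, 0],
    [0, 0, 0],
    [0, 0, 0]
  ]
}}

```text
clock: 10.18
eef_pos: [560.3, 138.0, 50.7]
tcp_rot: [-3.141, -0.0, 2.235]
contact_force: [0.2, 0.1, -0.6]
opening: 0.192
grasp_force: 68.5
```

Run:
```python
from h import *
from rig import telemetry,optics
s=telemetry.sense();print(s["eef_pos"],np.degrees(s["tcp_rot"]),s["opening"],s["contact_force"])
f=wrist(optics,s);np.savez("pics/w4.npz",**f);im=f["color"][:,:,::-1].copy()
g=optics.grab_frame("scene");np.savez("pics/s4.npz",**{k:np.array(v) for k,v in g.items()});b=g["color"][:,:,::-1]
t=optics.grab_frame("top");np.savez("pics/t4.npz",**{k:np.array(v) for k,v in t.items()});c=t["color"][:,:,::-1]
o=np.zeros((600,800,3),np.uint8);o[:300,:480]=cv2.resize(im,(480,300))
o[300:600,:400]=cv2.resize(b[125:200,350:450],(400,300),interpolation=cv2.INTER_CUBIC)
o[300:600,400:]=cv2.resize(c[215:290,180:280],(400,300),interpolation=cv2.INTER_CUBIC)
cv2.imwrite("pics/w4.png",o)
p=s["eef_pos"];T=Ro.from_euler("xyz",s["tcp_rot"]).as_matrix()
pts=[p+T@np.array([89,0,-6]),p+T@np.array([44,0,-6]),np.array([489.3,228.7,45])]
for n,q in(("w",f),("s",g),("t",t)): print(n,proj({k:np.array(v) for k,v in q.items()},pts).round(1).tolist())
```

```text
[560.30899871 137.99395427  50.72529915] [-1.79963729e+02 -5.79838797e-03  1.28070220e+02] 0.19173018280815912 [ 0.23080105  0.10626624 -0.62439519]
w [[320.6, 66.7], [320.7, 166.8], [320.6, 11.9]]
s [[390.6, 165.8], [382.0, 173.2], [395.0, 165.7]]
t [[218.9, 247.8], [236.9, 234.9], [209.5, 255.5]]
```

View pics/w4.png

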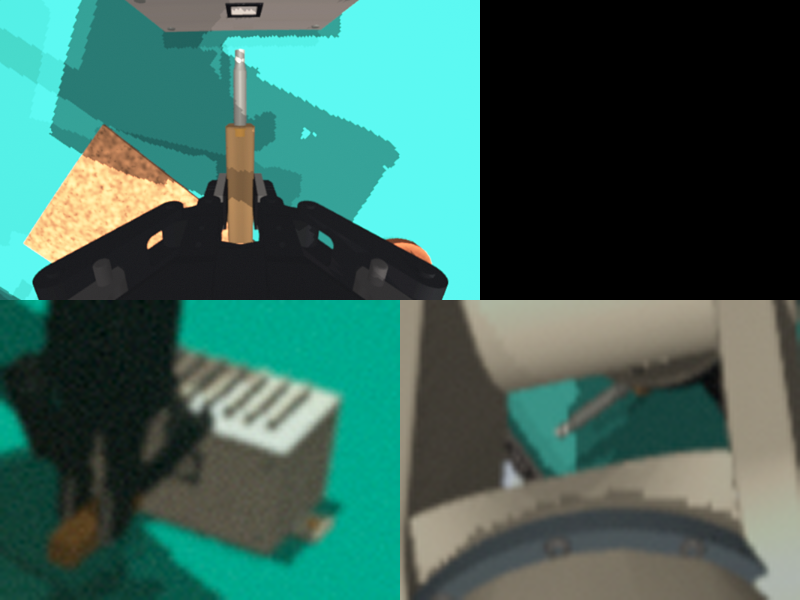

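In the wrist view (scaled 0.75) the tip is at (240,51) and the well's black rim spans about (226–263, 3–18). So the well sits slightly right of the stylus axis, and I measure that offset now.

Run:
```python
from h import *
f=load("pics/w4.npz");im=f["color"]
g=cv2.cvtColor(im,cv2.COLOR_RGB2GRAY)
m=(g[:30,280:370]<45).astype(np.uint8)
n,l,st,c=cv2.connectedComponentsWithStats(m);i=1+np.argmax(st[1:,4]);print("rim bbox",st[i]+np.array([280,0,0,0,0]))
for v in range(0,28,3): 
    u=np.nonzero(l[v]==i)[0]; print(v,(u.min()+280,u.max()+280) if len(u) else None)
# shank lateral edges: low-saturation
hsv=cv2.cvtColor(im,cv2.COLOR_RGB2HSV)
sh=((hsv[:,:,1]<70)).astype(np.uint8)
for v in (62,66,70,75,85,100,120,140,160):
    u=np.nonzero(sh[v,300:345])[0]; print("sh",v,(u.min()+300,u.max()+300) if len(u) else None)
w=((hsv[:,:,0]<25)&(hsv[:,:,1]>80)).astype(np.uint8)
for v in (180,200,220): 
    u=np.nonzero(w[v,290:350])[0];print("hd",v,u.min()+290,u.max()+290)
```

```text
rim bbox [301   5  49  18 345]
0 None
3 None
6 (np.int64(301), np.int64(349))
9 (np.int64(302), np.int64(348))
12 (np.int64(302), np.int64(348))
15 (np.int64(303), np.int64(347))
18 (np.int64(303), np.int64(346))
21 (np.int64(304), np.int64(345))
24 None
27 None
sh 62 None
sh 66 (np.int64(316), np.int64(324))
sh 70 (np.int64(314), np.int64(325))
sh 75 (np.int64(314), np.int64(325))
sh 85 (np.int64(313), np.int64(325))
sh 100 (np.int64(312), np.int64(328))
sh 120 (np.int64(312), np.int64(327))
sh 140 (np.int64(312), np.int64(328))
sh 160 (np.int64(312), np.int64(328))
hd 180 302 338
hd 200 302 337
hd 220 302 337
```

Run:
```python
from h import *
f=load("pics/w4.npz")
e=np.array([.786,.618,0]);m=np.array([489.3,228.7,45])
for h in (10,11): print(h,proj(f,[m+np.array([0,0,h])-h*e,m+np.array([0,0,h])+h*e,m-np.array([0,0,h])-h*e,m-np.array([0,0,h])+h*e]).round(1).tolist())
d=np.array([-.618,.786,0])
plan([tuple(m+2.3*e-114*d+np.array([0,0,-6]))+(128.2,)])
```

```text
10 [[297.5, 3.4], [343.7, 3.2], [300.6, 19.5], [340.5, 19.4]]
11 [[295.0, 2.4], [346.2, 2.3], [298.7, 20.2], [342.3, 20.1]]
now [560.5 138.   50.8] [-1.7998e+02 -1.0000e-02  1.2804e+02] t 10.33
dp [0.033, 0.059, 0.296] rot [-0.003, -0.001, -0.027] mm 12
```

Request:
{"api": "play_rows", "payload": {
  "dp": [
    [0, 0.03, 0.1],
    [0, 0.06, 0.2],
    [0, 0.06, 0.29],
    [0, 0.06, 0.29],
    [0, 0.06, 0.29]
  ],
  "rot": [
    [0, 0, 0],
    [0, 0, 0],
    [0, 0, 0],
    [0, 0, 0],
    [0, 0, 0]
  ]
}}

```text
clock: 10.75
eef_pos: [562.2, 140.4, 38.8]
tcp_rot: [-3.141, -0.0, 2.236]
contact_force: [0.3, -0.7, -0.4]
opening: 0.186
grasp_force: 68.5
```

Request:
{"api": "play_rows", "payload": {
  "dp": [
    [0.1, 0, 0],
    [0.2, 0, 0],
    [0.3, 0, 0],
    [0.35, 0, 0],
    [0.35, 0, 0]
  ],
  "rot": [
    [0, 0, 0],
    [0, 0, 0],
    [0, 0, 0],
    [0, 0, 0],
    [0, 0, 0]
  ]
}}

```text
clock: 11.17
eef_pos: [553.4, 152.1, 39.4]
tcp_rot: [-3.142, -0.0, 2.237]
contact_force: [0.8, -0.6, -0.6]
opening: 0.187
grasp_force: 68.5
```

Run:
```python
from h import *
from rig import telemetry,optics
s=telemetry.sense();print(s["eef_pos"],np.degrees(s["tcp_rot"]),s["contact_force"])
f=wrist(optics,s);np.savez("pics/w5.npz",**f);im=f["color"][:,:,::-1].copy()
cv2.imwrite("pics/w5.png",cv2.resize(im[0:150,245:395],(600,600),interpolation=cv2.INTER_CUBIC))
```

```text
[553.44616148 152.08962731  39.3975464 ] [-1.79999020e+02 -3.93461447e-03  1.28161376e+02] [ 0.75036236 -0.61612745 -0.62557825]
```

View pics/w5.png

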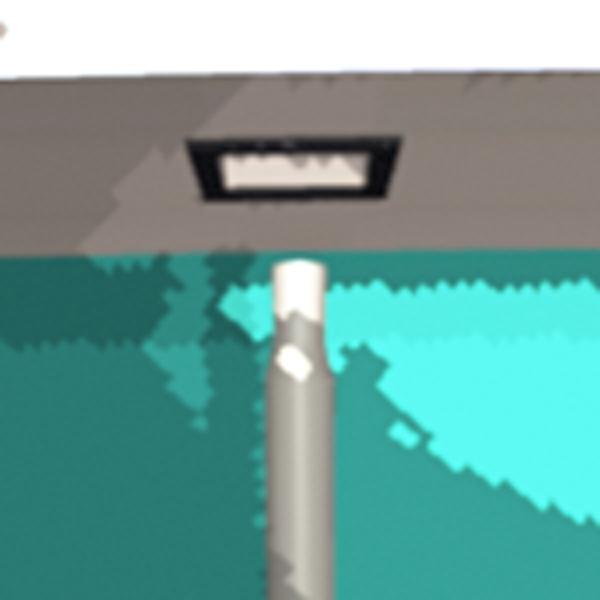

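The close view shows the well mouth centred at about u=295 and the shank tip at u=299 (4× crop), so they line up to within half a millimetre. The tip is about 11 mm short of the mouth.

Request:
{"api": "play_rows", "payload": {
  "dp": [
    [0.1, 0, 0],
    [0.2, 0, 0],
    [0.3, 0, 0],
    [0.4, 0, 0],
    [0.45, 0, 0]
  ],
  "rot": [
    [0, 0, 0],
    [0, 0, 0],
    [0, 0, 0],
    [0, 0, 0],
    [0, 0, 0]
  ]
}}

```text
clock: 11.63
eef_pos: [542.2, 166.2, 39.2]
tcp_rot: [-3.141, -0.0, 2.237]
contact_force: [-0.6, -0.5, -1.5]
opening: 0.192
grasp_force: 68.5
```

Request:
{"api": "play_rows", "payload": {
  "dp": [
    [0.1, 0, 0],
    [0.2, 0, 0],
    [0.3, 0, 0],
    [0.4, 0, 0],
    [0.4, 0, 0]
  ],
  "rot": [
    [0, 0, 0],
    [0, 0, 0],
    [0, 0, 0],
    [0, 0, 0],
    [0, 0, 0]
  ]
}}

```text
clock: 12.05
eef_pos: [532.3, 178.8, 39.2]
tcp_rot: [-3.141, -0.0, 2.237]
contact_force: [0.9, -0.3, 0.4]
opening: 0.19
grasp_force: 68.5
```

Request:
{"api": "play_rows", "payload": {
  "dp": [
    [0.05, 0, 0],
    [0.1, 0, 0],
    [0.15, 0, 0],
    [0.2, 0, 0],
    [0.2, 0, 0]
  ],
  "rot": [
    [0, 0, 0],
    [0, 0, 0],
    [0, 0, 0],
    [0, 0, 0],
    [0, 0, 0]
  ]
}}

```text
clock: 12.47
eef_pos: [527.7, 184.8, 39.2]
tcp_rot: [-3.141, -0.0, 2.236]
contact_force: [-0.6, 0.0, -0.8]
opening: 0.193
grasp_force: 68.5
```

Request:
{"api": "play_rows", "payload": {
  "dp": [
    [0.02, 0, 0],
    [0.05, 0, 0],
    [0.07, 0, 0],
    [0.07, 0, 0]
  ],
  "rot": [
    [0, 0, 0],
    [0, 0, 0],
    [0, 0, 0],
    [0, 0, 0]
  ]
}}

```text
clock: 12.8
eef_pos: [526.3, 186.7, 39.3]
tcp_rot: [3.141, 0.0, 2.236]
contact_force: [0.2, -2.1, -0.6]
opening: 0.188
grasp_force: 68.5
```

Request:
{"api": "play_rows", "payload": {
  "dp": [
    [0.03, 0, 0],
    [0.06, 0, 0],
    [0.09, 0, 0],
    [0.09, 0, 0]
  ],
  "rot": [
    [0, 0, 0],
    [0, 0, 0],
    [0, 0, 0],
    [0, 0, 0]
  ]
}}

```text
clock: 13.13
eef_pos: [524.1, 189.6, 39.3]
tcp_rot: [3.141, 0.0, 2.236]
contact_force: [2.1, -4.5, 0.5]
opening: 0.193
grasp_force: 68.4
```

Request:
{"api": "play_rows", "payload": {
  "dp": [
    [0.02, 0, 0],
    [0.04, 0, 0],
    [0.04, 0, 0],
    [0.04, 0, 0]
  ],
  "rot": [
    [0, 0, 0],
    [0, 0, 0],
    [0, 0, 0],
    [0, 0, 0]
  ]
}}

```text
clock: 13.47
eef_pos: [524.0, 190.1, 39.5]
tcp_rot: [3.141, 0.002, 2.237]
contact_force: [6.3, -9.1, -1.0]
opening: 0.191
grasp_force: 68.5
```

The force rose along the spring from 1.8 to 4.8 N, then jumped to 11 N, so the button is on its stop. Now I hold it there.

Request:
{"api": "play_rows", "payload": {
  "dp": [
    [0, 0, 0],
    [0, 0, 0],
    [0, 0, 0],
    [0, 0, 0],
    [0, 0, 0]
  ],
  "rot": [
    [0, 0, 0],
    [0, 0, 0],
    [0, 0, 0],
    [0, 0, 0],
    [0, 0, 0]
  ]
}}

```text
clock: 13.88
eef_pos: [524.1, 190.1, 39.5]
tcp_rot: [3.141, 0.002, 2.237]
contact_force: [5.5, -9.6, -1.5]
opening: 0.191
grasp_force: 68.5
```

Request:
{"api": "play_rows", "payload": {
  "dp": [
    [0, 0, 0],
    [0, 0, 0],
    [0, 0, 0],
    [0, 0, 0],
    [0, 0, 0]
  ],
  "rot": [
    [0, 0, 0],
    [0, 0, 0],
    [0, 0, 0],
    [0, 0, 0],
    [0, 0, 0]
  ]
}}

```text
clock: 14.3
eef_pos: [524.1, 190.1, 39.5]
tcp_rot: [3.141, 0.002, 2.237]
contact_force: [5.5, -9.5, 0.0]
opening: 0.189
grasp_force: 68.5
```

Request:
{"api": "play_rows", "payload": {
  "dp": [
    [0, 0, 0],
    [0, 0, 0],
    [0, 0, 0],
    [0, 0, 0],
    [0, 0, 0]
  ],
  "rot": [
    [0, 0, 0],
    [0, 0, 0],
    [0, 0, 0],
    [0, 0, 0],
    [0, 0, 0]
  ]
}}

```text
clock: 14.72
eef_pos: [524.0, 190.1, 39.5]
tcp_rot: [3.141, 0.002, 2.237]
contact_force: [5.3, -9.6, -0.9]
opening: 0.19
grasp_force: 68.5
```

Request:
{"api": "play_rows", "payload": {
  "dp": [
    [0, 0, 0],
    [0, 0, 0],
    [0, 0, 0],
    [0, 0, 0],
    [0, 0, 0]
  ],
  "rot": [
    [0, 0, 0],
    [0, 0, 0],
    [0, 0, 0],
    [0, 0, 0],
    [0, 0, 0]
  ]
}}

```text
clock: 15.13
eef_pos: [524.0, 190.1, 39.5]
tcp_rot: [3.141, 0.002, 2.237]
contact_force: [5.8, -8.6, -0.6]
opening: 0.188
grasp_force: 68.5
```

Request:
{"api": "play_rows", "payload": {
  "dp": [
    [-0.2, 0, 0],
    [-0.5, 0, 0],
    [-0.8, 0, 0],
    [-1.1, 0, 0],
    [-1.4, 0, 0]
  ],
  "rot": [
    [0, 0, 0],
    [0, 0, 0],
    [0, 0, 0],
    [0, 0, 0],
    [0, 0, 0]
  ]
}}

```text
clock: 15.55
eef_pos: [558.3, 145.8, 39.2]
tcp_rot: [-3.142, -0.0, 2.236]
contact_force: [0.0, -1.1, -0.4]
opening: 0.192
grasp_force: 68.5
```

Request:
{"api": "play_rows", "payload": {
  "dp": [
    [-0.3, 0, 0],
    [-0.6, 0, 0],
    [-0.6, 0, 0]
  ],
  "rot": [
    [0, 0, 0],
    [0, 0, 0],
    [0, 0, 0]
  ]
}}

```text
clock: 15.8
eef_pos: [574.2, 126.1, 39.4]
tcp_rot: [3.141, 0.001, 2.235]
contact_force: [-0.4, -0.2, -0.2]
opening: 0.189
grasp_force: 68.5
```

```bash
python3 -c "
from h import *
plan([(545,-19,50,128.2),(545,-19,8,128.2)])"
```

```text
now [574.2 126.1  39.4] [1.7995e+02 4.0000e-02 1.2803e+02] t 15.8
dp [-2.408, -2.809, -0.266] rot [0.009, 0.007, -0.028] mm 148
dp [-0.0, 0.0, 1.05] rot [-0.0, 0.0, -0.0] mm 42
```

Request:
{"api": "play_rows", "payload": {
  "dp": [
    [-0.4, -0.4, -0.26],
    [-0.9, -1.0, -0.26],
    [-1.5, -1.7, -0.26],
    [-2.1, -2.4, -0.26],
    [-2.4, -2.8, -0.26]
  ],
  "rot": [
    [0, 0, 0],
    [0, 0, 0],
    [0, 0, 0],
    [0, 0, 0],
    [0, 0, 0]
  ]
}}

```text
clock: 16.22
eef_pos: [542.5, -19.4, 49.7]
tcp_rot: [-3.141, -0.0, 2.236]
contact_force: [-0.4, -0.5, -1.1]
opening: 0.186
grasp_force: 68.6
```

Request:
{"api": "play_rows", "payload": {
  "dp": [
    [0, 0, 0],
    [0, 0, 0.3],
    [0, 0, 0.6],
    [0, 0, 0.9],
    [0, 0, 0.95]
  ],
  "rot": [
    [0, 0, 0],
    [0, 0, 0],
    [0, 0, 0],
    [0, 0, 0],
    [0, 0, 0]
  ]
}}

```text
clock: 16.63
eef_pos: [541.9, -15.6, 8.8]
tcp_rot: [-3.139, -0.003, 2.237]
contact_force: [-0.5, -0.1, -1.0]
opening: 0.192
grasp_force: 68.6
```

Request:
{"api": "play_rows", "payload": {
  "dp": [
    [0, 0, 0.03],
    [0, 0, 0.06],
    [0, 0, 0.09],
    [0, 0, 0.09]
  ],
  "rot": [
    [0, 0, 0],
    [0, 0, 0],
    [0, 0, 0],
    [0, 0, 0]
  ]
}}

```text
clock: 16.97
eef_pos: [543.7, -16.5, 8.1]
tcp_rot: [3.141, 0.0, 2.237]
contact_force: [-0.8, 1.0, -0.3]
opening: 0.189
grasp_force: 68.6
```

Request:
{"api": "play_rows", "payload": {
  "dp": [
    [0, 0, 0.02],
    [0, 0, 0.04],
    [0, 0, 0.04]
  ],
  "rot": [
    [0, 0, 0],
    [0, 0, 0],
    [0, 0, 0]
  ]
}}

```text
clock: 17.22
eef_pos: [543.6, -16.7, 6.6]
tcp_rot: [3.141, 0.0, 2.236]
contact_force: [-0.3, 0.0, -1.0]
opening: 0.185
grasp_force: 68.6
```

Request:
{"api": "play_rows", "payload": {
  "dp": [
    [0, 0, 0],
    [0, 0, 0],
    [0, 0, 0],
    [0, 0, 0],
    [0, 0, 0]
  ],
  "rot": [
    [0, 0, 0],
    [0, 0, 0],
    [0, 0, 0],
    [0, 0, 0],
    [0, 0, 0]
  ],
  "fingers": 0.6
}}

```text
clock: 17.63
eef_pos: [543.6, -16.7, 6.6]
tcp_rot: [3.142, 0.0, 2.236]
contact_force: [-0.3, -0.4, -0.5]
opening: 0.598
grasp_force: 0.0
```

Request:
{"api": "play_rows", "payload": {
  "dp": [
    [0, 0, -0.3],
    [0, 0, -0.8],
    [0, 0, -1.5],
    [0, 0, -2.2],
    [0, 0, -2.9]
  ],
  "rot": [
    [0, 0, 0],
    [0, 0, 0],
    [0, 0, 0],
    [0, 0, 0],
    [0, 0, 0]
  ]
}}

```text
clock: 18.05
eef_pos: [543.2, -16.7, 124.4]
tcp_rot: [-3.141, -0.0, 2.236]
contact_force: [0.5, -0.6, -0.7]
opening: 0.604
grasp_force: 0.0
```

Request:
{"api": "play_rows", "payload": {
  "dp": [
    [0, 0, -0.3],
    [0, 0, -0.6],
    [0, 0, -0.6],
    [0, 0, -0.6],
    [0, 0, -0.6]
  ],
  "rot": [
    [0, 0, 0],
    [0, 0, 0],
    [0, 0, 0],
    [0, 0, 0],
    [0, 0, 0]
  ]
}}

```text
clock: 18.47
eef_pos: [543.1, -16.7, 146.2]
tcp_rot: [-3.141, -0.0, 2.236]
contact_force: [-1.0, -0.5, -0.1]
opening: 0.6
grasp_force: 0.0
```

Run:
```python
from h import *
from rig import telemetry,optics
s=telemetry.sense();print(s["eef_pos"],s["contact_force"],s["clock"],s["qvel"].round(3))
f=wrist(optics,s);im=f["color"][:,:,::-1];g=optics.grab_frame("scene")["color"][:,:,::-1]
o=np.zeros((600,480,3),np.uint8);o[:300]=cv2.resize(im,(480,300));o[300:]=cv2.resize(g,(480,300));cv2.imwrite("pics/end.png",o)
```

```text
[543.06270223 -16.69785074 146.15781236] [-0.95897795 -0.51287651 -0.0989031 ] 18.4667 [-0.001  0.015  0.006 -0.    -0.     0.001]
```

View pics/end.png

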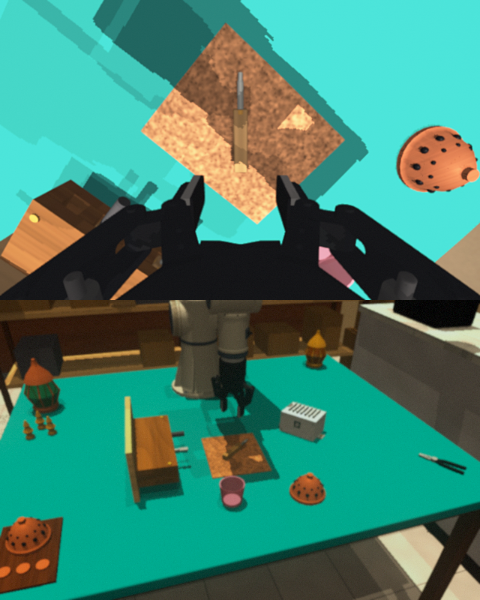

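The stylus lies wholly on the mat, around (240,72)–(240,170) in the wrist view. The other tools, the cup and the lantern top are where they were, and the arm touches nothing.

```bash
python3 -c "
from rig import r
print(r.sign_off())"
```

```text
the job is handed in; nothing more can be done
None
```

The job is handed in: the stylus was laid on the mat and regripped by its handle, it held the reset button against its stop for about 1.7 s (judged by the force), and it now lies back on the cork mat with everything else where it was.

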